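# Lock the fittings chest with its hasp and pin

## Task

Lock the leather workshop's fittings chest: swing the steel hasp over so that it lies flat over its staple, then take the long locking pin and push its shank through the staple's loop until its head is close beside the hasp, leaving it standing there upright. Leave the short pin where it is; it belongs to another box.

Things in the scene. Friction and masses are not known exactly. Their poses are not given: they have to be found in the camera images.
- hasp (a joint): Flat steel flap 120 mm long, 44 wide, 4 thick; slot 36-88 mm from its hinge, plain tab 88-120 mm. Hinge line along y of staple_eye, 60 mm from it in +x, 4 mm above the chest top. 0 rad = flat towards -x of staple_eye, over the staple; 1.57 = upright; starts 1.75-2.1, leaning away (stop 2.3). Stiff: stays where left, about 1 N at the tab moves it, so push it all the way down.
- staple_eye (a point): Centre of the opening of the upright steel loop on the wooden chest, 22 mm above its flat top (which is 60 mm above the bench). Opening 28 mm wide (x), up to 36 mm above the top; bars 6 mm, outside 40 mm wide, 42 high. x: to the hasp's hinge (roughly world +x); y: the way through the loop; z up. Chest is fixed, sides at y = +-100 mm, ends at x = +160, -80 mm.
- pin_grip (a point): Centre of the long pin's head: a dark steel block 28 mm long (x), 20 wide (y, grasp across), 44 tall (z up), standing on the bench right of the chest. A round shank, 9 mm thick, 60 long, juts level from the middle of its +x face, roughly to world +y. 0.2 kg. Head standing on the chest top = shank at staple_eye height; fully home, head centre is 36 mm from staple_eye, at the hasp's edge.
- short_grip (a point): Centre of the short pin's head, a bystander not to be used or moved: same head (28 x 20 x 44 mm) and axes as the long pin, but a shank of only 24 mm. The two may have swapped places.
There are look-alikes about, which are no part of the job. What is shaped like the part that bears pin_grip but red or white is not meant.

How it is judged:
On the way, in this order (a step that is already met when the one before it is completed fails the run):
1. the hasp lies down over the staple (within 0.15 rad of flat) (value of joint hasp below 0.15 rad), for 0.2 s.
2. the long pin's shank is through the staple's loop, with the hasp down (value of joint hasp below 0.15 rad and x of staple_eye in the frame of pin_grip between 0.022 and 0.052 m and y of staple_eye in the frame of pin_grip between -0.018 and 0.018 m and z of staple_eye in the frame of pin_grip between -0.018 and 0.018 m and angle between the x axis of pin_grip and the y axis of staple_eye, either way round below 0.35 rad), for 0.2 s.
At the end, for the whole second after the job is handed in: The hasp lies within 0.15 rad of flat; the long pin's shank is through the staple's loop, within 0.35 rad of square to it, its head's face no more than 16 mm from the hasp's edge; the pin is upright within 0.2 rad and at rest, and the short pin is within 50 mm of where it was (all of step 2 and angle between pin_grip's own z axis and vertical below 0.2 rad and linear speed of pin below 0.02 m/s and distance of short_grip from where it was at the start of the episode below 0.05 m); the robot touches nothing.
It fails at once if the short pin is moved by more than 50 mm (distance of short_grip from where it was at the start of the episode above 0.05 m).
It also fails if it takes over 61 s, if anything falls off the work surface, if the arm or the gripper's body presses on something with over 40 N, if the wrist force passes 120 N, or if a joint passes its speed limit or range.

## Robot

A 6-joint arm with a two-finger parallel gripper is mounted at the origin on the work surface. World frame = base frame: x ahead of the robot, y to its left, z up, the work surface at z = 0. Lengths are in m, angles in rad, forces in N, time in s.
With the tool pointing down it reaches from about 0.325 to 0.9 m from the base axis. Payload 6.1 kg.
Tool frame: the origin (TCP) lies on the centre line of the jaws, within the pads' length; the fingertips stand 17 mm ahead of it and the grasp point (between the pads) lies 2 mm behind it; y points along the fingers, x is the direction in which the jaws open and shut, and the axes are right-handed (so a half turn about y gives the same grasp; the last joint's range is limited). The gripper opens to 87 mm and grips with 3 to 60 N. Pads are 19 mm wide; open, the fingers measure 117 mm over their backs; the gripper's body (75 mm by 190 mm) begins 51 mm behind the grasp point.
Start: joints at [-1.421, 0.22, 1.526, -0, 1.395, -0.126], TCP at [0.17, -0.601, 0.24] pointing down, gripper open.
Joint ranges: [-2.98, 2.98], [-0.91, 2.08], [0.09, 2.57], [-1.24, 4.39], [0.2, 2.65], [-2.68, 2.68]. Speed limits (rad/s): [2.57, 2.57, 3.01, 3.14, 3.14, 3.14].

## Interface

Orientations are given as a unit quaternion [x, y, z, w].
In Python, from cell import bot, cams, workorder, outline_of, place_of gives the robot as it stands.
- The arm moves only by the tool carry_out, never from a script. Its arguments are lists of equal length, an entry for each row: "delta_pos": the shift along the world's x, y, z in m, a list of three; "dr": the turn, a rotation vector about the world's x, y, z in degrees, a list of three; "claw": the gripper command: -1 is fully open, 1 is shut, values between are in proportion. A call has 1 to 20 rows; each row is the pose to reach, as a shift and turn from the pose measured when the call began; what a row does not reach only later rows make up. A row lasts 1/8 s, in which the tool goes at most 62.5 mm and 10.7 degrees, less where a joint would pass 70% of its speed; a pose out of reach is approached as far as the arm can. A call with a gripper value outside its range is refused whole. The fingers move at their own pace and stop on an object; the grip force is fixed at half the most. Time passes only in rows, so rows that repeat a pose let the fingers close. It gives the time, the measured TCP pose, the force and the opening at its end, in the units of the state.
- bot.get_obs(): the state, without advancing time (a new reading comes with each control period).
- cams.get_image(name): name is "scene" or "top" or "wrist"; returns (picture, depth): 420x560x3 uint8, blue, green, red; 420x560 float32, m along the optical axis (not along the pixel's ray), 0 where there is no reading.
- cams.camera_params(name): a dict with "fx", "fy", "cx", "cy" (pixels), "position" and "orientation" of the camera in the world. Camera axes: x right, y down, z forward; pixel columns grow to the right and rows downward; lengths in m; the calibration is good to about 2 mm. A picture is of the moment at which its call begins: read the wrist's pose just before it. camera_params takes no time and is no camera call; for the wrist camera it gives the pose at the moment of the call.
- workorder.finish_job(): hands the job in, once; it reports no verdict.
Trained networks look in the newest picture that a camera, given by its name, has taken for a name from the list of things; names that differ only in an ending like _2 or _b are one class to them, and where a whole thing is asked for, a point or a joint stands for the part that bears it (a point fixed in the world has none). Each returns a list of dicts, best first, with "p" (0 to 1); they miss things now and then, are a little off and sometimes report something else, mostly with a low value. They report only what shows in the picture. A call takes as long as a camera call. They do not tell look-alikes from the thing itself.
- outline_of(label, camera): "region" (420x560 bool, what is visible of it) and "box" ([left, top, right, bottom] in pixels, round what is visible of it).
- place_of(label, camera): "uv" ([column, row] in pixels: a listed point, or the origin of a listed thing).
The state is a dict: "time": time; "q": joint angles; "dq": joint speeds; "joint_efforts": joint torques, N m; "tool_pos": TCP position; "tcp_rot": TCP orientation; "ft_force": force on the tool from outside, world axes, zero at the start; "torque": the same for the moment, N m; "finger_gap": finger opening in m.
Only numpy, scipy, OpenCV 4.12 (cv2) and the standard library are available. Lean on these libraries where they do the work, as an engineer would, in place of code of your own. Each camera call takes 0.05 s, during which the arm holds its last target. There are 200 camera calls.

## Working session

There is one attempt and no reset: what is moved stays moved. The work goes in short steps, Python scripts to look and compute and a tool call to move; the robot and the scene stay as the last step left them, time stands still between calls to the robot, and variables do not carry over. Pictures are saved under pics/ and viewed, about 8 in all and at most 12, crops included, and the job is handed in when it is done.

Besides the shell and the picture viewer there is one more tool, called after "Request:" as a command line: name --argument value ..., lists and objects as JSON in quotes. carry_out: Moves the arm, as the interface text tells. Its arguments: {"type":"object","properties":{"delta_pos":{"type":"array"},"dr":{"type":"array"},"claw":{"type":"array"}},"required":["delta_pos","dr","claw"]}

```bash
mkdir -p pics
cat > h.py <<'E'
import numpy as np, cv2
from scipy.spatial.transform import Rotation as R
from cell import bot,cams,workorder,outline_of,place_of
def cloud(cam,d):
    P=cams.camera_params(cam); v,u=np.mgrid[:420,:560]
    X=np.stack([(u-P['cx'])/P['fx']*d,(v-P['cy'])/P['fy']*d,d],-1)
    W=X@R.from_quat(P['orientation']).as_matrix().T+P['position']
    W[d<=0]=np.nan
    return W
E
python3 - <<'E'
from h import *
o=bot.get_obs(); print(o['time'],o['tool_pos'],o['tcp_rot'])
ims=[]
for c in ('top','scene'):
    im,d=cams.get_image(c); W=cloud(c,d); np.savez('/tmp/'+c,im=im,W=W)
    P=cams.camera_params(c);print(c,P['position'],P['orientation'],P['fx'])
    for l in ('pin_grip','short_grip','staple_eye'):
        for r in place_of(l,c):
            u,v=np.round(r['uv']).astype(int); print(c,l,round(r['p'],2),u,v,np.round(W[v,u],3))
    for l in ('pin_grip','hasp'):
        for r in outline_of(l,c):
            print(c,'outl',l,round(r['p'],2),r['box'],np.round(np.nanmedian(W[r['region']],0),3))
    cv2.imwrite(f'pics/{c}0.png',im)
E
```

```text
0.0 [ 0.17009906 -0.60079717  0.23844154] [-0.56349244  0.42701961 -0.42604573  0.56446041]
top [ 0.33657648 -0.110063    1.03477998] [ 0.70613615 -0.70297049  0.05616545 -0.06363705] 380.2812476228702
top pin_grip 0.73 357 172 [ 0.603 -0.309  0.047]
top pin_grip 0.69 338 265 [ 0.357 -0.257  0.018]
top pin_grip 0.64 402 259 [ 0.372 -0.417  0.047]
top pin_grip 0.55 355 227 [ 0.455 -0.3    0.044]
top pin_grip 0.52 392 225 [ 0.461 -0.396  0.045]
top staple_eye 0.77 171 193 [0.541 0.183 0.06 ]
top outl pin_grip 0.64 [392.0, 254.2, 407.9, 281.9] [ 0.367 -0.417  0.029]
top outl pin_grip 0.61 [314.4, 262.5, 349.2, 281.8] [ 0.341 -0.248  0.027]
top outl pin_grip 0.6 [336.1, 225.5, 360.2, 234.8] [ 0.447 -0.29   0.04 ]
top outl pin_grip 0.51 [350.1, 168.3, 359.3, 196.2] [ 0.593 -0.304  0.03 ]
top outl pin_grip 0.46 [384.9, 205.5, 409.8, 234.0] [ 0.466 -0.404  0.029]
top outl hasp 0.83 [154.1, 136.5, 179.3, 173.4] [0.627 0.177 0.122]
scene [ 0.98000377 -0.48255412  0.6751218 ] [ 0.83648446  0.37828199 -0.17162317 -0.3574101 ] 381.76768760143455
scene pin_grip 0.78 186 226 [ 0.358 -0.263  0.025]
scene pin_grip 0.77 125 271 [ 0.385 -0.426  0.024]
scene pin_grip 0.76 195 257 [ 0.459 -0.298  0.033]
scene pin_grip 0.75 233 308 [ 0.617 -0.31   0.039]
scene pin_grip 0.66 153 289 [ 0.472 -0.403  0.031]
scene short_grip 0.61 305 264 [ 0.629 -0.136  0.034]
scene staple_eye 0.97 375 165 [0.528 0.209 0.057]
scene outl pin_grip 0.87 [117.1, 242.9, 132.7, 281.0] [ 0.381 -0.423  0.026]
scene outl pin_grip 0.8 [178.8, 205.3, 207.3, 235.5] [ 0.35  -0.257  0.023]
scene outl pin_grip 0.78 [145.9, 276.2, 162.2, 322.7] [ 0.469 -0.406  0.024]
scene outl pin_grip 0.62 [183.7, 235.9, 217.2, 270.2] [ 0.454 -0.297  0.024]
scene outl pin_grip 0.61 [218.4, 281.7, 236.8, 321.9] [ 0.61  -0.308  0.027]
scene outl hasp 0.69 [384.4, 150.6, 425.9, 183.3] [0.625 0.172 0.117]
```

Run:
```python
import cv2
a=cv2.imread('pics/top0.png'); cv2.imwrite('pics/t1.png',cv2.resize(a[110:310,130:430],(800,533),interpolation=cv2.INTER_CUBIC))
a=cv2.imread('pics/scene0.png'); cv2.imwrite('pics/s1.png',cv2.resize(a[120:360,90:450],(800,533),interpolation=cv2.INTER_CUBIC))
```

```text
(no output)
```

View pics/t1.png

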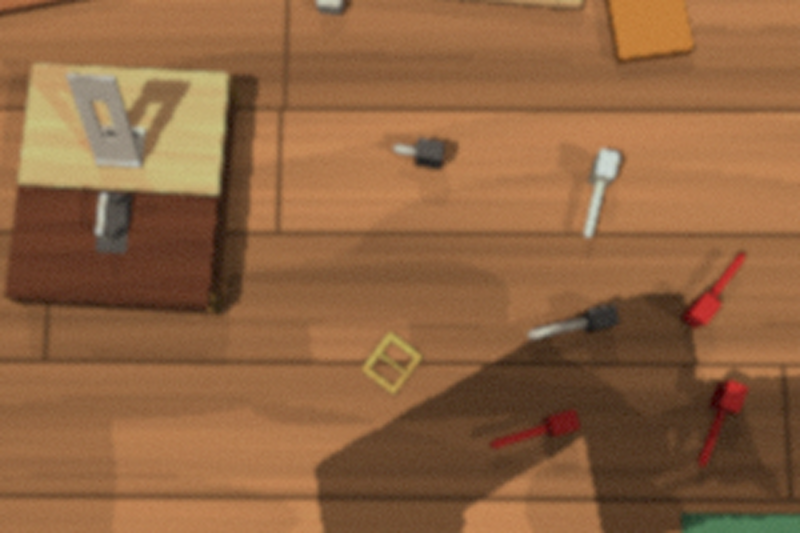

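View pics/s1.png

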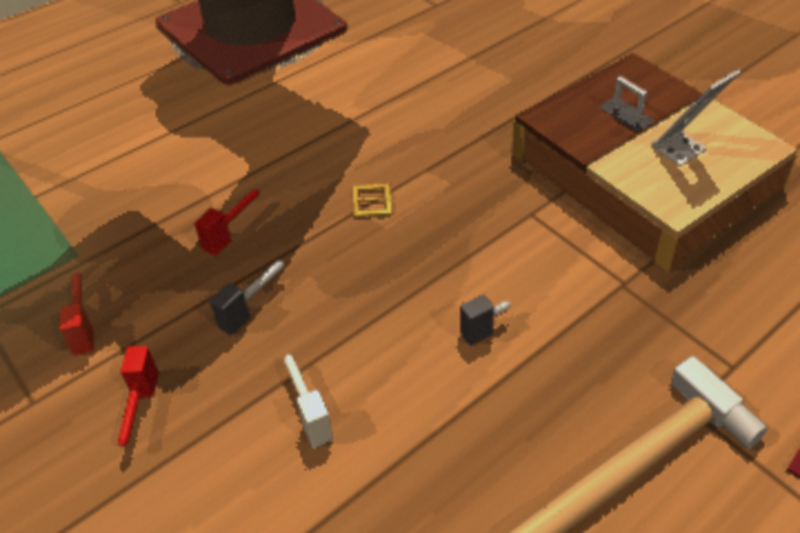

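The top view shows the dark long pin at about crop (600,318) with its shank toward +y. The short pin is at crop (430,152), and the staple (112,215) and leaning hasp (105,120) are on the chest. The scene view agrees; the red and white pins are look-alikes. Next I'll measure them accurately.

Run:
```python
from h import *
for c in ('top','scene'):
    z=np.load(f'/tmp/{c}.npz'); W=z['W']; im=z['im'].astype(int)
    near=(abs(W[...,0]-.56)<.25)&(abs(W[...,1]-.19)<.2)
    m=near&(abs(W[...,2]-.06)<.008)
    k,lab,st,ce=cv2.connectedComponentsWithStats(m.astype(np.uint8)); i=1+np.argmax(st[1:,4])
    p=W[lab==i]
    r=cv2.minAreaRect((p[:,:2]*1000).astype(np.float32)); print(c,'chest',r,p[:,2].mean())
    print(np.round(cv2.boxPoints(r)))
    s=near&(W[...,2]>.075)
    k,lab,st,ce=cv2.connectedComponentsWithStats(s.astype(np.uint8))
    for i in range(1,k):
        if st[i,4]>3:
            q=W[lab==i]; print('above',st[i,4],np.round(q.mean(0),3),np.round(q.min(0),3),np.round(q.max(0),3))
    a=(abs(W[...,0]-.445)<.05)&(abs(W[...,1]+.285)<.06)&(W[...,2]>.009)
    h=a&(W[...,2]>.036); q=W[h]
    print('head',h.sum(),np.round([q.mean(0),q.min(0),q.max(0)],3),cv2.minAreaRect((q[:,:2]*1000).astype(np.float32)))
    sh=a&(W[...,2]<.034)&(W[...,1]>-.282); q=W[sh]
    pc=np.linalg.svd(q[:,:2]-q[:,:2].mean(0))[2][0]
    print('shank',sh.sum(),np.round([q.mean(0),q.min(0),q.max(0)],3),np.degrees(np.arctan2(pc[1],pc[0])))
```

```text
top chest ((580.3797607421875, 177.25274658203125), (201.92532348632812, 241.39698791503906), 87.19762420654297) 0.060021306533618285
[[455.  82.]
 [696.  71.]
 [706. 272.]
 [465. 284.]]
above 492 [0.628 0.175 0.128] [0.601 0.152 0.075] [0.652 0.198 0.175]
above 61 [0.539 0.179 0.097] [0.52  0.175 0.077] [0.56  0.184 0.106]
head 83 [[ 0.451 -0.301  0.044]
 [ 0.439 -0.315  0.036]
 [ 0.463 -0.287  0.048]] ((451.4054870605469, -302.223388671875), (19.534088134765625, 27.162050247192383), 14.256757736206055)
shank 68 [[ 0.441 -0.257  0.025]
 [ 0.433 -0.282  0.02 ]
 [ 0.449 -0.231  0.031]] -76.45190253711014
scene chest ((579.0478515625, 179.3833770751953), (203.93479919433594, 241.02308654785156), 87.4443359375) 0.057742329327299086
[[454.  83.]
 [695.  72.]
 [704. 276.]
 [463. 287.]]
above 191 [0.631 0.17  0.13 ] [0.603 0.153 0.075] [0.651 0.2   0.173]
above 81 [0.54  0.181 0.092] [0.518 0.177 0.075] [0.56  0.186 0.101]
head 116 [[ 0.452 -0.301  0.041]
 [ 0.439 -0.316  0.036]
 [ 0.464 -0.285  0.045]] ((450.91998291015625, -300.7466125488281), (20.569164276123047, 27.856462478637695), 14.387702941894531)
shank 88 [[ 0.442 -0.256  0.023]
 [ 0.433 -0.281  0.017]
 [ 0.451 -0.229  0.027]] 104.13125354770595
```

Run:
```python
from h import *
o=bot.get_obs(); M=R.from_quat(o['tcp_rot']).as_matrix(); print(o['time'],np.round(M,3))
a=np.degrees(np.arctan2(M[1,0],M[0,0])); print('jaw',a,'q',o['q'])
y=M[:,1]; print('tilt fix rotvec deg', np.degrees(np.cross(y,[0,0,-1])))
```

```text
0.6 [[ 0.272  0.     0.962]
 [-0.962 -0.     0.272]
 [ 0.    -1.     0.   ]]
jaw -74.1992677097267 q [-1.42110832e+00  2.20383355e-01  1.52647134e+00  2.51430472e-05
  1.39468394e+00 -1.26091196e-01]
tilt fix rotvec deg [0.00284917 0.00186405 0.        ]
```

Request:
carry_out --delta_pos '[[0.52,0.774,0.06],[0.52,0.774,0.06],[0.52,0.774,0.06],[0.52,0.774,0.06],[0.52,0.774,0.06],[0.52,0.774,0.06],[0.52,0.774,0.06],[0.52,0.774,0.06],[0.52,0.774,0.06],[0.52,0.774,0.06],[0.52,0.774,0.06],[0.52,0.774,0.06],[0.52,0.774,0.06],[0.52,0.774,0.06],[0.52,0.774,0.06],[0.52,0.774,0.06],[0.52,0.774,0.06],[0.52,0.774,0.06],[0.52,0.774,0.06],[0.52,0.774,0.06]]' --dr '[[0,0,10],[0,0,20],[0,0,30],[0,0,40],[0,0,50],[0,0,60],[0,0,70],[0,0,80],[0,0,90],[0,0,100],[0,0,110],[0,0,120],[0,0,130],[0,0,140],[0,0,150],[0,0,161.5],[0,0,161.5],[0,0,161.5],[0,0,161.5],[0,0,161.5]]' --claw '[1,1,1,1,1,1,1,1,1,1,1,1,1,1,1,1,1,1,1,1]'

```text
time: 3.1
tool_pos: [0.6902, 0.172, 0.3002]
tcp_rot: [0.512, 0.488, -0.487, -0.512]
ft_force: [-0.6, 0.5, 0.5]
finger_gap: 0.0005
```

Request:
carry_out --delta_pos '[[0,0,-0.05],[0,0,-0.1],[0,0,-0.143],[0,0,-0.143],[-0.03,0.001,-0.143],[-0.055,0.002,-0.143],[-0.079,0.003,-0.143],[-0.09,0.004,-0.14],[-0.101,0.004,-0.137],[-0.114,0.005,-0.137],[-0.127,0.006,-0.136],[-0.154,0.007,-0.143],[-0.167,0.008,-0.152],[-0.177,0.008,-0.161],[-0.185,0.008,-0.174],[-0.1905,0.009,-0.1875],[-0.1945,0.009,-0.2],[-0.195,0.009,-0.21],[-0.195,0.009,-0.216],[-0.195,0.009,-0.216]]' --dr '[[0,0,0],[0,0,0],[0,0,0],[0,0,0],[0,0,0],[0,0,0],[0,0,0],[0,0,0],[0,0,0],[0,0,0],[0,0,0],[0,0,0],[0,0,0],[0,0,0],[0,0,0],[0,0,0],[0,0,0],[0,0,0],[0,0,0],[0,0,0]]' --claw '[1,1,1,1,1,1,1,1,1,1,1,1,1,1,1,1,1,1,1,1]'

```text
time: 5.6
tool_pos: [0.4954, 0.181, 0.084]
tcp_rot: [0.512, 0.488, -0.487, -0.512]
ft_force: [-0.4, -0.0, -0.2]
finger_gap: 0.0002
```

Run:
```python
from h import *
ims=[]
for c in ('top','scene'):
    im,d=cams.get_image(c); W=cloud(c,d); 
    ims.append(cv2.resize(im[100:240,130:270] if c=='top' else im[110:250,320:460],(400,400),interpolation=cv2.INTER_CUBIC))
cv2.imwrite('pics/h.png',np.hstack(ims))
```

```text
(no output)
```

View pics/h.png

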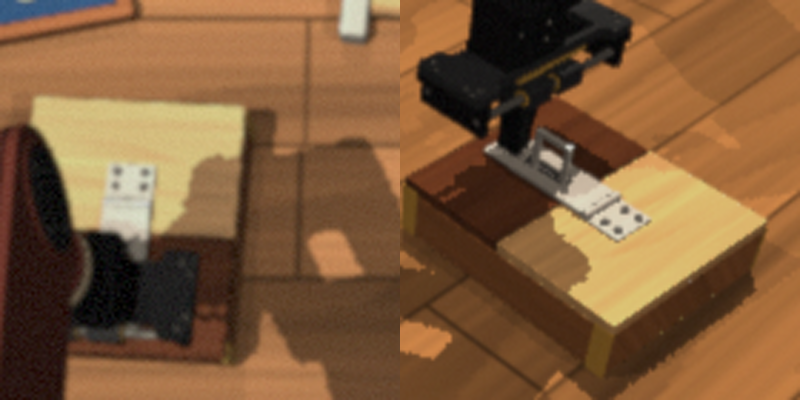

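The hasp is down over the staple (scene crop about (550,175)), with the loop standing through its slot. Next is the pin.

Request:
carry_out --delta_pos '[[0,0,0.06],[0,0,0.12],[0,-0.03,0.16],[-0.01,-0.09,0.16],[-0.015,-0.15,0.16],[-0.02,-0.21,0.16],[-0.025,-0.27,0.16],[-0.03,-0.33,0.16],[-0.04,-0.39,0.16],[-0.044,-0.44,0.14],[-0.044,-0.4825,0.12],[-0.044,-0.4825,0.1],[-0.044,-0.4825,0.1],[-0.044,-0.4825,0.1]]' --dr '[[0,0,0],[0,0,0],[0,0,-10],[0,0,-20],[0,0,-30],[0,0,-40],[0,0,-50],[0,0,-60],[0,0,-70],[0,0,-73],[0,0,-73],[0,0,-73],[0,0,-73],[0,0,-73]]' --claw '[1,1,1,1,-0.15,-0.15,-0.15,-0.15,-0.15,-0.15,-0.15,-0.15,-0.15,-0.15]'

```text
time: 7.45
tool_pos: [0.452, -0.3014, 0.1851]
tcp_rot: [0.702, 0.088, -0.087, -0.701]
ft_force: [0.1, 0.8, 0.5]
finger_gap: 0.0501
```

Run:
```python
from h import *
o=bot.get_obs(); M=R.from_quat(o['tcp_rot']).as_matrix(); print(o['tool_pos'],o['finger_gap'],np.degrees(np.arctan2(M[1,0],M[0,0])))
im,d=cams.get_image('wrist'); W=cloud('wrist',d)
q0=(abs(W[...,0]-.445)<.06)&(abs(W[...,1]+.285)<.08)
dark=im.max(-1)<110
h=q0&(W[...,2]>.037)&(W[...,2]<.055); q=W[h]
print(h.sum(),q[:,2].mean(),cv2.minAreaRect((q[:,:2]*1000).astype(np.float32)))
s=q0&(W[...,2]<.035)&(W[...,2]>.012)&(W[...,1]>-.28); q=W[s]
pc=np.linalg.svd(q[:,:2]-q[:,:2].mean(0),full_matrices=False)[2][0]
print(s.sum(),q.mean(0),q.min(0),q.max(0),np.degrees(np.arctan2(pc[1],pc[0])))
cv2.imwrite('pics/w.png',im)
im,d=cams.get_image('top');W=cloud('top',d)
n=(abs(W[...,0]-.54)<.09)&(abs(W[...,1]-.18)<.06)&(W[...,2]>.08); q=W[n]; print('staple',np.median(q,0),(q.min(0)+q.max(0))/2)
t=(abs(W[...,0]-.495)<.01)&(abs(W[...,1]-.181)<.015); print('tab z',np.median(W[t][:,2]))
```

```text
[ 0.45195192 -0.30144455  0.18511033] 0.05008992244061075 14.213764386794628
892 0.04316625539383039 ((449.4298095703125, -301.1634216308594), (19.42540740966797, 27.6627254486084), 13.747720718383789)
718 [ 0.43828657 -0.25480713  0.02486501] [ 0.42910521 -0.2799514   0.02026573] [ 0.44840836 -0.22986257  0.02765131] -76.20046361350376
staple [0.5385636  0.17857113 0.10046302] [0.53940923 0.17902464 0.09241527]
tab z 0.0658571408673253
```

View pics/w.png

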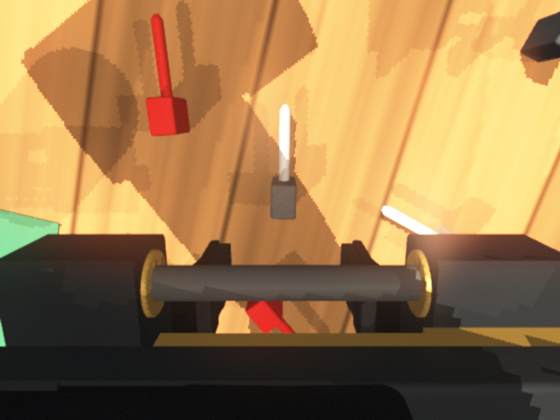

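The wrist view shows the dark long pin centred at (284,200), with its shank pointing straight away at (285,140). Nothing obstructs the fingers. I'll grasp it now.

Request:
carry_out --delta_pos '[[-0.002,0,-0.05],[-0.002,0,-0.1],[-0.002,0,-0.13],[-0.002,0,-0.15],[-0.002,0,-0.16],[-0.002,0,-0.16],[-0.002,0,-0.16],[-0.002,0,-0.16],[-0.002,0,-0.16],[-0.002,0,-0.16],[-0.002,0,-0.16],[-0.002,0,-0.15],[-0.002,0,-0.12],[-0.002,0,-0.07],[-0.002,0,-0.02],[-0.002,0,-0.02]]' --dr '[[0,0,0],[0,0,0],[0,0,0],[0,0,0],[0,0,0],[0,0,0],[0,0,0],[0,0,0],[0,0,0],[0,0,0],[0,0,0],[0,0,0],[0,0,0],[0,0,0],[0,0,0],[0,0,0]]' --claw '[-0.15,-0.15,-0.15,-0.15,-0.15,-0.15,1,1,1,1,1,1,1,1,1,1]'

```text
time: 9.55
tool_pos: [0.4528, -0.3036, 0.1712]
tcp_rot: [0.705, 0.091, -0.085, -0.698]
ft_force: [0.7, -0.8, -1.8]
finger_gap: 0.0195
```

Request:
carry_out --delta_pos '[[0.01,0.05,0],[0.02,0.1,0],[0.032,0.15,0],[0.043,0.2,0],[0.054,0.25,0],[0.064,0.3,0],[0.073,0.34,0],[0.079,0.37,0],[0.082,0.383,0],[0.082,0.383,0],[0.082,0.383,0],[0.082,0.383,0]]' --dr '[[0,0,-2],[0,0,-5],[0,0,-8],[0,0,-11],[0,0,-14],[0,0,-16.9],[0,0,-16.9],[0,0,-16.9],[0,0,-16.9],[0,0,-16.9],[0,0,-16.9],[0,0,-16.9]]' --claw '[1,1,1,1,1,1,1,1,1,1,1,1]'

```text
time: 11.05
tool_pos: [0.5347, 0.0782, 0.1711]
tcp_rot: [0.711, -0.015, 0.019, -0.703]
ft_force: [0.9, 0.2, -1.6]
finger_gap: 0.0198
```

Run:
```python
from h import *
o=bot.get_obs(); M=R.from_quat(o['tcp_rot']).as_matrix(); print(o['tool_pos'],o['finger_gap'],o['ft_force'],np.degrees(np.arctan2(M[1,0],M[0,0])),np.degrees(np.cross(M[:,1],[0,0,-1])))
ims=[]
for c in ('wrist','scene','top'):
    im,d=cams.get_image(c); W=cloud(c,d)
    s=(abs(W[...,0]-.535)<.02)&(W[...,1]>.098)&(W[...,1]<.17)&(W[...,2]>.115)&(W[...,2]<.19)
    q=W[s]
    if s.sum()>5:
        pc=np.linalg.svd(q-q.mean(0),full_matrices=False)[2][0]
        print(c,s.sum(),'shank mean',q.mean(0),q.min(0),q.max(0),'dir',pc*np.sign(pc[1]))
    n=(abs(W[...,0]-.54)<.035)&(abs(W[...,1]-.18)<.02)&(W[...,2]>.085)&(W[...,2]<.11); q=W[n]
    if n.sum(): print(c,'staple',n.sum(),q.mean(0),(q.min(0)+q.max(0))/2,q.max(0))
    if c!='top': ims.append(cv2.resize(im if c=='wrist' else im[100:280,220:460],(400,300)))
cv2.imwrite('pics/i.png',np.hstack(ims))
```

```text
[0.5347159  0.07821387 0.17112224] 0.019770271364588695 [ 0.8667416   0.24293574 -1.57417011] -2.739178347992426 [0.66953632 0.35467013 0.        ]
wrist 3108 shank mean [0.53579558 0.12568614 0.16936961] [0.53006282 0.09801718 0.16471257] [0.54120464 0.15229779 0.17207066] dir [ 0.05273618  0.99851163 -0.01390753]
wrist staple 1094 [0.53745434 0.18036048 0.10015577] [0.53775907 0.18080153 0.09466557] [0.55762407 0.1848174  0.10413564]
scene 20 shank mean [0.5393326  0.12487854 0.16648661] [0.53639347 0.11264411 0.16270185] [0.54249008 0.14497623 0.17020095] dir [-0.0782882   0.99360747  0.08133355]
scene staple 62 [0.54056468 0.18029583 0.09594767] [0.5388769  0.18110684 0.09318647] [0.55987596 0.18621912 0.10100922]
```

View pics/i.png

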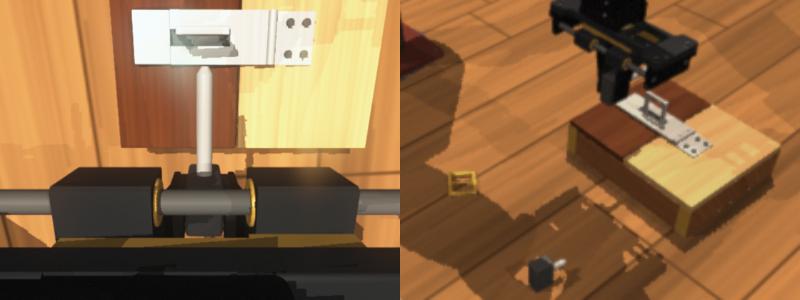

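The wrist view shows the shank (203,120) aligned with the loop (203,38), and the measured lateral offset is about 1 mm. I'll lower the pin, then insert it.

Request:
carry_out --delta_pos '[[0,0,-0.03],[0,0,-0.06],[0,0,-0.075],[0,0,-0.082],[0,0,-0.082],[0,0,-0.082]]' --dr '[[0,0,0],[0,0,0],[0,0,0],[0,0,0],[0,0,0],[0,0,0]]' --claw '[1,1,1,1,1,1]'

```text
time: 11.95
tool_pos: [0.5358, 0.0786, 0.0905]
tcp_rot: [0.711, -0.014, 0.02, -0.703]
ft_force: [-0.5, 0.2, -1.3]
finger_gap: 0.02
```

Run:
```python
from h import *
o=bot.get_obs(); print(o['tool_pos'],o['ft_force'])
im,d=cams.get_image('wrist'); W=cloud('wrist',d)
s=(abs(W[...,0]-.535)<.02)&(W[...,1]>.098)&(W[...,1]<.165)&(W[...,2]>.074)&(W[...,2]<.1)
q=W[s]; pc=np.linalg.svd(q-q.mean(0),full_matrices=False)[2][0]; print(s.sum(),q.mean(0),q.max(0),pc/pc[1])
n=(abs(W[...,0]-.54)<.035)&(abs(W[...,1]-.18)<.015)&(W[...,2]>.09)&(W[...,2]<.11); q=W[n]
print('staple',n.sum(),q.mean(0),(q.min(0)+q.max(0))/2,q.max(0))
t=(abs(W[...,0]-.45)>0)&(abs(W[...,0]-.6)<.02)&(abs(W[...,1]-.11)<.02); print('chest z',np.nanmedian(W[t][:,2]))
```

```text
[0.53578075 0.07863861 0.09047385] [-0.47578871  0.20075147 -1.27715511]
3126 [0.53674901 0.12586877 0.08865992] [0.54208834 0.152591   0.09147116] [ 0.05295176  1.         -0.01373566]
staple 1724 [0.53751231 0.17857549 0.09963249] [0.53731537 0.17898193 0.09684038] [0.55719561 0.18142505 0.10362592]
chest z 0.0593845997773849
```

Request:
carry_out --delta_pos '[[-0.001,0,-0.002],[0,0.01,-0.002],[0,0.02,-0.002],[0,0.03,-0.002],[0.001,0.04,-0.002],[0.001,0.05,-0.002],[0.002,0.061,-0.002],[0.002,0.061,-0.002],[0.002,0.061,-0.002]]' --dr '[[0,0,0],[0,0,0],[0,0,0],[0,0,0],[0,0,0],[0,0,0],[0,0,0],[0,0,0],[0,0,0]]' --claw '[1,1,1,1,1,1,1,1,1]'

```text
time: 13.12
tool_pos: [0.5377, 0.1396, 0.0884]
tcp_rot: [0.711, -0.014, 0.02, -0.703]
ft_force: [0.4, -0.3, -2.5]
finger_gap: 0.0196
```

Run:
```python
from h import *
o=bot.get_obs(); print(o['tool_pos'],o['ft_force'])
im,d=cams.get_image('wrist'); im2,_=cams.get_image('scene')
cv2.imwrite('pics/j.png',np.hstack([cv2.resize(im,(400,300)),cv2.resize(im2[120:240,310:470],(400,300),interpolation=cv2.INTER_CUBIC)]))
```

```text
[0.5377241  0.13958734 0.08842679] [ 0.40684411 -0.33316114 -2.49668043]
```

View pics/j.png

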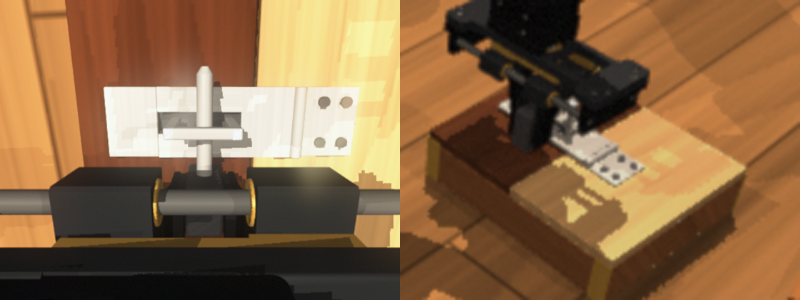

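The wrist view shows the shank through the loop: its tip is at (205,70), beyond the bar at (203,133). I'll lower it, release and retreat.

Request:
carry_out --delta_pos '[[0,0,-0.002],[0,0,-0.003],[0,0,-0.003],[0,0,-0.003],[0,0,-0.003],[0,0,-0.003],[0,0,-0.003],[0,0,-0.003],[0,0,0.01],[0,0,0.03],[0,-0.02,0.07],[0,-0.06,0.12],[0,-0.1,0.15],[0,-0.1,0.15]]' --dr '[[0,0,0],[0,0,0],[0,0,0],[0,0,0],[0,0,0],[0,0,0],[0,0,0],[0,0,0],[0,0,0],[0,0,0],[0,0,0],[0,0,0],[0,0,0],[0,0,0]]' --claw '[1,1,1,0,0,0,0,0,0,0,0,0,0,0]'

```text
time: 14.98
tool_pos: [0.5399, 0.037, 0.2432]
tcp_rot: [0.711, -0.012, 0.024, -0.702]
ft_force: [-1.0, 0.7, 0.3]
finger_gap: 0.0437
```

Run:
```python
from h import *
o=bot.get_obs(); print(o['time'],o['tool_pos'],o['ft_force'])
im,d=cams.get_image('wrist'); W=cloud('wrist',d)
h=(abs(W[...,0]-.537)<.03)&(abs(W[...,1]-.137)<.03)&(W[...,2]>.097)&(W[...,2]<.115); q=W[h]
print('head top',h.sum(),q.mean(0),q[:,2].std(),cv2.minAreaRect((q[:,:2]*1000).astype(np.float32)))
t=(abs(W[...,0]-.495)<.01)&(abs(W[...,1]-.181)<.012); print('tab z',np.nanmedian(W[t][:,2]))
im2,_=cams.get_image('scene')
for r in place_of('short_grip','scene'): print(r)
cv2.imwrite('pics/k.png',np.hstack([cv2.resize(im,(400,300)),cv2.resize(im2[120:240,310:470],(400,300),interpolation=cv2.INTER_CUBIC)]))
```

```text
14.975 [0.53993382 0.03696727 0.24322657] [-1.02255375  0.6523202   0.27282139]
head top 1187 [0.53508969 0.14061223 0.10061631] 0.0008241846036557136 ((534.8836059570312, 140.41908264160156), (27.97453498840332, 19.870433807373047), 87.1967544555664)
tab z 0.06298384414420188
{'uv': [304.8, 265.5], 'p': 0.72}
```

View pics/k.png

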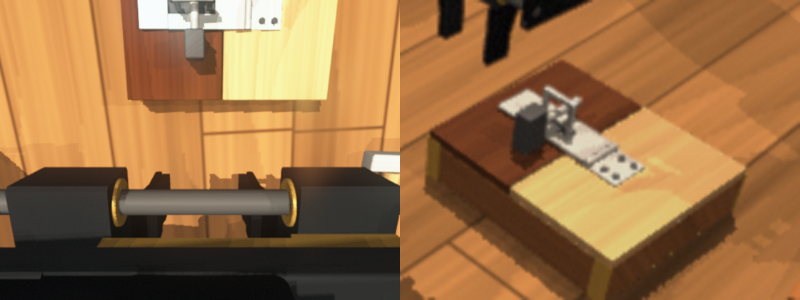

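```bash
python3 -c "
from cell import workorder; print(workorder.finish_job())"
```

```text
the job is handed in; nothing more can be done
None
```

I locked the chest and handed the job in at about 15 s on the robot's clock. The hand-in reports no verdict, so I'm going on my own checks.

I swung the hasp down over the staple with closed fingers. Then I grasped the dark long pin, turned it square to the loop, pushed its shank through and let go.

The last camera checks agreed with the goal:
- **Hasp:** its tab is at z ≈ 63 mm, which is flat.
- **Long pin:** the head stands upright on the chest, with its top level at about 101 mm. It points 87.2°, in line with the loop's axis (about 87.3°). The head centre is about 39–40 mm from the staple centre, so the head's face is about 4 mm from the hasp's edge. The views show the shank through the loop.
- **Short pin:** it was detected at the same pixel as at the start, within 2 px.
- **Robot:** it has withdrawn and is touching nothing.

No check failed. The only disagreements were 1–3 mm between cameras on the staple's position, which is within the loop's clearance.

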